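# Find the lid-feeder lane that is set right with a setting blade

## Task

Before the line starts, find the one lane of the lid feeder whose hidden hold-down is set right: take the setting blade by its green handle, slide it flat into the lane mouths and feel for the lane where it goes all the way in with a light, steady drag (too tight and it stops part-way - do not force it there; too loose and it runs in freely). Leave the blade fully home in that lane, gripped by the hold-down, and let go of it. Leave the cans, lids, cover and wrench where they are.

Things in the scene. Friction and masses are not known exactly. Their poses are not given: they have to be found in the camera images.
- blade_grip (a point): (All sizes in mm.) Centre of the setting blade's green handle: an upright block 40 long (along the blade), 20 wide, 40 high, on a flat steel strip 6 thick. This point is 28 above the strip's underside; handle top 46 above it. x points along the strip to its tip, z up. The tip is 115 ahead, the rear end 35 behind. The blade lies flat on the table at the start.
- blade_tip (a point): Middle of the setting blade's tip edge (115 ahead of the handle's centre, 3 above the strip's underside); x along the blade, outwards.
- blade: The whole setting blade: bright steel strip 150 long, 30 wide, 6 thick, with the green handle; about 0.2 kg. Origin on its underside below the handle's centre, x along the strip to the tip, z up.
- feeder: Lid feeder, fixed: steel deck 30 high, 140 long (x), 272 wide (y); a white hood with a blue front (roof 78 above the table) covers all but a 30 sill in front. Origin at table level under the middle of the hood's front face; x points into the lanes, away from the robot; z up. Four lanes at y = +93, +31, -31, -93; low blue guides (6 high, 50 apart) on the sill beside each.
- lane_1 (a point): Lane 1, the leftmost (+y): middle of its mouth, on the deck (30 above the table), in the plane of the hood's front; x into the lane. Every mouth is 38 wide, 12 high above the deck, which is the lane's floor; a yellow strip on the sill marks it. Every lane ends at a wall 80 inside: a blade fully home has its tip there, its handle's centre 35 in front of the hood.
- lane_2 (a point): Lane 2, same point and axes as lane 1. In each lane a hidden hold-down shoe hangs from the roof: a ramp ending 40 inside, then flat to 75. The lanes look alike; which is set how changes. ONE is right: a sprung shoe meets the tip about 31 inside, takes 5 to 18 N to lift over the next 12, then drags steadily with 1.5 to 6 N to the end wall and holds the blade down.
- lane_3 (a point): Lane 3, same point and axes. ONE of the four lanes is too tight: the blade meets a rigid shoe about 31 inside and goes no deeper than about 40; pushing harder only jams it.
- lane_4 (a point): Lane 4, the rightmost, same point and axes. TWO of the four lanes are too loose: the shoe hangs 10.5 above the deck, and the 6 thick blade runs freely to the end wall with nothing but its own weight's rubbing (under 1 N).
- can_a: Open steel can of white fruit, 74 across, 110 high, standing; origin under its middle, z up. Bystander.
- can_b: Open steel can of white fruit, 74 across, 110 high, standing; origin under its middle, z up. Bystander.
- can_c: Open steel can of white fruit, 74 across, 110 high, standing; origin under its middle, z up. Bystander.
- can_d: Steel can without fruit, 74 across, 110 high, standing; origin under its middle, z up. Bystander.
- lid_stack: Stack of brass-coloured can lids, one piece, 76 across, 23 high; origin under its middle. Bystander.
- green_cover: Green plastic cover, 112 across, 14 high, lying flat; origin under its middle. Bystander.
- wrench: Steel wrench about 180 long lying flat on the table, along its x; origin on its underside. Bystander.
There are look-alikes about, which are no part of the job. Of the things that look like the blade, the middle-sized one is meant.

How it is judged:
By the outcome, as a careful person would: the job done as asked, in the order asked, and still so for the second after the job is handed in, with the robot touching nothing.
It also fails if it takes over 67 s, if anything falls off the work surface, if the arm or the gripper's body presses on something with over 40 N, if the wrist force passes 120 N, or if a joint passes its speed limit or range.

## Robot

A 7-joint arm with a two-finger parallel gripper is mounted at the origin on the work surface. World frame = base frame: x ahead of the robot, y to its left, z up, the work surface at z = 0. Lengths are in m, angles in rad, forces in N, time in s.
With the tool pointing down it reaches from about 0.425 to 0.925 m from the base axis. Payload 6.8 kg.
Tool frame: the origin (TCP) lies midway between the tips of the shut fingers; the grasp point (between the pads) lies 19 mm behind it; z points along the fingers, y is the direction in which the jaws open and shut (so a half turn about z gives the same grasp; the last joint's range is limited). The gripper opens to 85 mm and grips with 20 to 120 N. Pads are 22 mm wide; open, the fingers measure 114 mm over their backs; the gripper's body (76 mm by 85 mm) begins 54 mm behind the grasp point. The pads swing forward as they close: fully open they stand 13 mm farther back than shut.
Start: joints at [1.143, 0.477, 0.022, 1.555, -0.011, 1.109, -0.083], TCP at [0.212, -0.641, 0.231] pointing down, gripper open.
Joint ranges: [-2.96, 2.96], [-0.34, 2.1], [-1.41, 1.46], [0.24, 2.44], [-1.37, 4.51], [0.17, 1.92], [-2.96, 2.96]. Speed limits (rad/s): [2.39, 2.39, 3.14, 3.14, 3.14, 3.14, 3.14].

## Interface

Orientations are given as a unit quaternion [w, x, y, z].
In Python, from station import status, eyes, workorder gives the robot as it stands. The module is installed in compiled form; this text tells all that it offers.
- The arm moves only by the shell command python3 -m jog 'ROWS' [FORCE]. ROWS is text: rows parted by semicolons, each of 7 numbers parted by spaces: the shift along the tool's x, y, z in m, then the turn, a rotation vector about the tool's x, y, z in degrees, then the finger opening in m, from 0 to 0.0854. In form: dx dy dz rx ry rz jaw; .... A call has 1 to 5 rows; each row is the pose to reach, as a shift and turn from the pose commanded when the call began, along the tool's axes at that moment; what a row does not reach only later rows make up. A row lasts 1/10 s, in which the tool goes at most 50 mm and 8.59 degrees, less where a joint would pass 70% of its speed; a pose out of reach is approached as far as the arm can. A call with a gripper value outside its range is refused whole. The fingers move at their own pace and stop on an object; FORCE is the grip in N (left out, the last holds). Time passes only in rows, so rows that repeat a pose let the fingers close. It gives the time, the measured TCP pose, the force and the opening at its end, in the units of the state.
- status.get_obs(): the state, without advancing time (a new reading comes with each control period).
- eyes.read_camera(name): name is "scene" or "top"; returns a dict with "image" (420x560x3 uint8, red, green, blue), "intrinsics" (3x3 intrinsics, pixels), "position" and "orientation" of the camera in the world. Camera axes: x right, y up, looking along -z (the intrinsics and any distortion apply to the point x, -y, -z); pixel columns grow to the right and rows downward; lengths in m; the calibration is good to about 2 mm. A picture is of the moment at which its call begins. There is no depth.
- workorder.hand_in(): hands the job in, once; it reports no verdict.
The state is a dict: "t": time; "q": joint angles; "joint_vel": joint speeds; "joint_torque": joint torques, N m; "eef_pos": TCP position; "tool_rot": TCP orientation; "contact_force": force on the tool from outside, world axes, zero at the start; "torque": the same for the moment, N m; "gripper_width": opening from 0.0 (shut) to 1.0 (fully open).
Only numpy, scipy, OpenCV 4.12 (cv2) and the standard library are available. Lean on these libraries where they do the work, as an engineer would, in place of code of your own. Each camera call takes 0.05 s, during which the arm holds its last target.

## Working session

There is one attempt and no reset: what is moved stays moved. The work goes in short steps, Python scripts to look and compute and a shell command to move; the robot and the scene stay as the last step left them, time stands still between calls to the robot, and variables do not carry over. Pictures are saved under pics/ and viewed, and the job is handed in when it is done.

```bash
mkdir -p pics; cat > h.py <<'E'
import numpy as np, cv2
from station import status, eyes, workorder
from scipy.spatial.transform import Rotation as R
def cam(n):
    c=eyes.read_camera(n); return c
def rot(q): return R.from_quat([q[1],q[2],q[3],q[0]])
def ray(c,u,v):
    K=np.array(c["intrinsics"]); d=np.linalg.inv(K)@[u,v,1]
    d=np.array([d[0],-d[1],-d[2]]); return rot(c["orientation"]).apply(d)
def pix2w(c,u,v,z):
    d=ray(c,u,v);p=np.array(c["position"]); return p+d*(z-p[2])/d[2]
def w2pix(c,P):
    q=rot(c["orientation"]).inv().apply(np.array(P)-np.array(c["position"]))
    k=np.array(c["intrinsics"])@[q[0],-q[1],-q[2]]; return k[:2]/k[2]
E
python3 - <<'E'
from h import *
import pickle
o=status.get_obs();print(o)
for n in("scene","top"):
    c=cam(n);pickle.dump(c,open(n+"0.pkl","wb"))
    print({k:v for k,v in c.items() if k!="image"})
    cv2.imwrite(f"pics/{n}0.png",c["image"][:,:,::-1])
E
```

```text
{'t': 0.0, 'q': array([ 1.14289339,  0.47779577,  0.02231846,  1.5564722 , -0.01150512,
        1.10931108, -0.08314103]), 'joint_vel': array([-0.00030421,  0.00148152,  0.00055925, -0.00057093, -0.00050747,
        0.00030235, -0.00084571]), 'joint_torque': array([-3.94982235e-04, -5.96440566e+01,  1.60784326e+00, -2.81196749e+01,
        1.24492549e-02,  9.34429758e-03,  3.08708468e-05]), 'eef_pos': array([ 0.21201341, -0.6401989 ,  0.23031946]), 'tool_rot': array([-9.05512754e-04,  9.87242791e-01,  1.59219372e-01, -2.08985591e-04]), 'contact_force': array([-0.71985206, -0.09148477,  0.62144597]), 'torque': array([-0.00666511,  0.03112375, -0.02026453]), 'gripper_width': 0.9994348892001684}
{'intrinsics': array([[380.56188585,   0.        , 278.84534059],
       [  0.        , 380.56188585, 207.53514847],
       [  0.        ,   0.        ,   1.        ]]), 'position': array([ 1.144239  , -0.07459628,  0.96913551]), 'orientation': array([0.70879069, 0.2296118 , 0.20280648, 0.63542404])}
{'intrinsics': array([[408.23059195,   0.        , 285.39328476],
       [  0.        , 408.23059195, 207.36709546],
       [  0.        ,   0.        ,   1.        ]]), 'position': array([ 3.92499959e-01, -5.06194294e-04,  1.07704278e+00]), 'orientation': array([-0.70308811, -0.03645315,  0.04124945,  0.7089688 ])}
```

View pics/scene0.png

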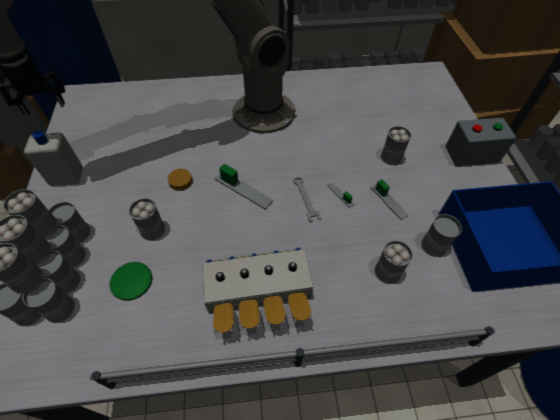

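View pics/top0.png

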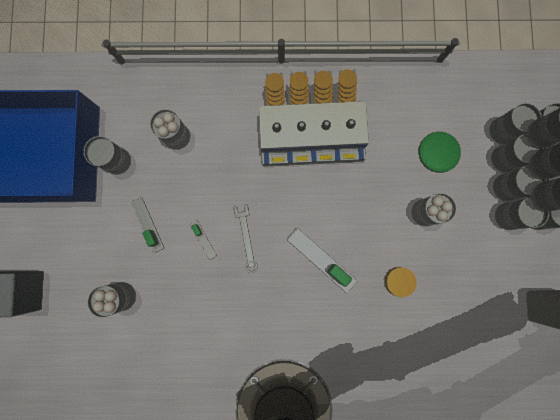

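Candidates in the top view: the long one with its handle at (340,275), the short one at (197,227) and the middle one at (151,238). The one I want should be the middle one, 150 mm long. I'll measure all three.

```bash
python3 - <<'E'
from h import *
import pickle
c=pickle.load(open("top0.pkl","rb"))
im=c["image"][:,:,::-1]
a=cv2.resize(im[185:265,115:225],None,fx=7,fy=7,interpolation=cv2.INTER_CUBIC)
cv2.imwrite("pics/crop0.png",a)
b=cv2.resize(im[95:170,250:380],None,fx=6,fy=6,interpolation=cv2.INTER_CUBIC)
cv2.imwrite("pics/crop1.png",b)
s=pickle.load(open("scene0.pkl","rb"))
cv2.imwrite("pics/crop2.png",cv2.resize(s["image"][170:225,360:420,::-1],None,fx=9,fy=9,interpolation=cv2.INTER_CUBIC))
for n,p,q in(("mid",(138,199),(158,250)),("small",(193,222),(213,258)),("large",(292,233),(351,288))):
    P,Q=pix2w(c,*p,.006),pix2w(c,*q,.006);print(n,P,Q,np.linalg.norm(P-Q))
E
```

```text
mid [0.53602457 0.38055624 0.006     ] [0.40164423 0.32445483 0.006     ] 0.1456208886751031
small [0.47398707 0.23461017 0.006     ] [0.37970901 0.18115066 0.006     ] 0.10838021425392877
large [ 0.44295526 -0.02503067  0.006     ] [ 0.29958269 -0.17612454  0.006     ] 0.20829078400705392
```

View pics/crop0.png

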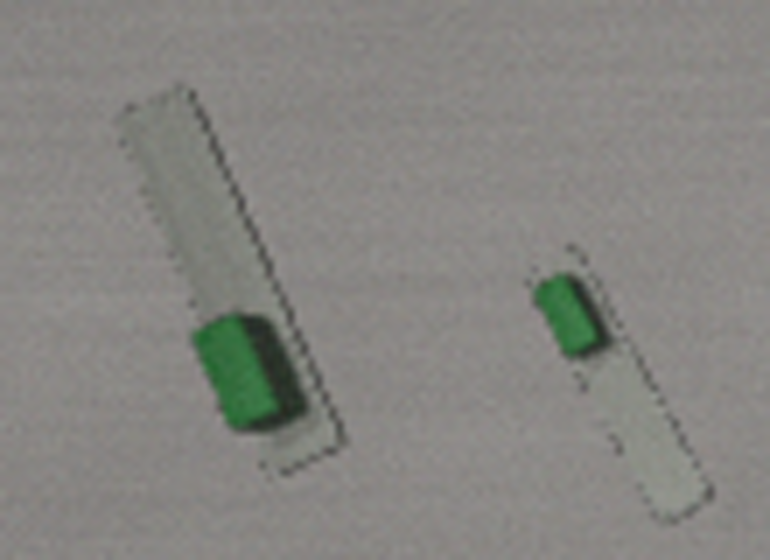

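View pics/crop1.png

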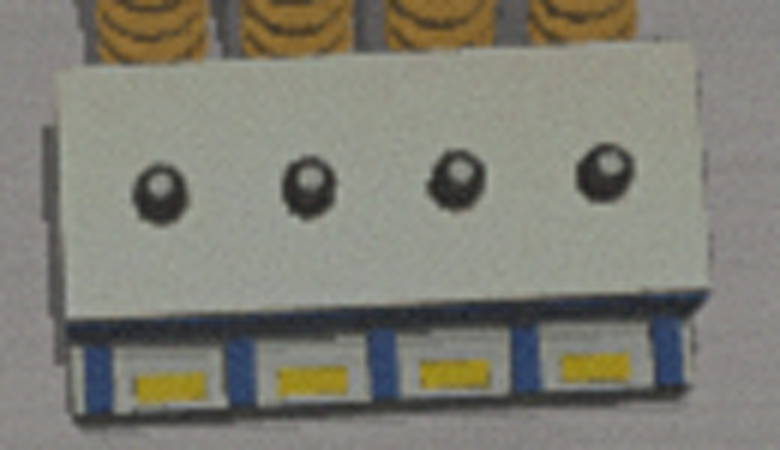

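View pics/crop2.png

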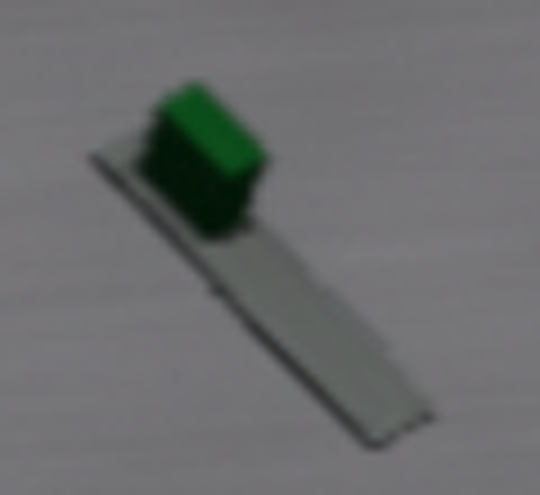

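The middle blade, handle at (151,238), fits at about 146 mm. The others measure 108 and 208 mm. In the crops it lies with its tip away from the robot, and the feeder has a small yaw. Now I'll fit both poses.

```bash
cat > fit.py <<'E'
from h import *
import pickle
from scipy.optimize import least_squares
T=pickle.load(open("top0.pkl","rb"));S=pickle.load(open("scene0.pkl","rb"))
def un(p,s,o): return (np.array(p)+.5)/s-.5+np.array(o)
def fit(obs,x0):
    def f(x):
        r=[]
        for c,L,p in obs:
            a=x[2];W=[x[0]+L[0]*np.cos(a)-L[1]*np.sin(a),x[1]+L[0]*np.sin(a)+L[1]*np.cos(a),L[2]]
            r+=list(w2pix(c,W)-p)
        return np.array(r)
    s=least_squares(f,x0,loss="soft_l1");print(s.x[:2],np.degrees(s.x[2]));print(np.round(f(s.x).reshape(-1,2),1).tolist());return s.x
if __name__=="__main__":
    t=lambda p:un(p,7,(115,185)); s=lambda p:un(p,9,(360,170)); g=lambda p:un(p,6,(250,95))
    bt=[(T,(.115,.015,.006),t((120,110))),(T,(.115,-.015,.006),t((188,88))),(T,(-.035,-.015,.006),t((343,440))),(T,(-.035,.015,.006),t((275,474))),
     (T,(.02,.01,.046),t((196,337))),(T,(.02,-.01,.046),t((240,313))),(T,(-.02,-.01,.046),t((282,412))),(T,(-.02,.01,.046),t((238,430)))]
    bs=[(S,(.115,-.015,.0),s((375,447))),(S,(.115,.015,.003),s((435,416))),(S,(-.035,-.015,.003),s((92,157))),
     (S,(-.02,.01,.046),s((195,83))),(S,(.02,.01,.046),s((268,156))),(S,(.02,-.01,.046),s((234,178))),(S,(-.02,-.01,.046),s((160,100)))]
    x0=[.43,.34,.4]
    fit(bt,x0);fit(bs,x0);fit(bt+bs,x0)
    ft=[(T,(.11,.136,.078),g((58,70))),(T,(.11,-.136,.078),g((692,42))),(T,(0,-.136,.078),g((708,292))),(T,(0,.136,.078),g((66,320))),(T,(-.03,.136,.03),g((75,413))),(T,(-.03,-.136,.03),g((688,388)))]
    for i,(px) in enumerate([(170,387),(313,381),(455,374),(596,367)]): pass
    fit(ft,[.64,-.05,0])
E
python3 fit.py
python3 - <<'E'
from fit import *
cv2.imwrite("pics/crop3.png",cv2.resize(S["image"][240:345,190:325,::-1],None,fx=5.9,fy=5.7,interpolation=cv2.INTER_CUBIC))
E
```

```text
[0.43250002 0.33662292] 24.56855013420085
[[-0.4, 0.7], [0.4, -0.9], [0.6, 0.5], [-0.3, 0.5], [-0.7, -0.6], [0.3, -0.6], [0.6, -0.3], [-0.5, 0.5]]
[0.4300211  0.33768594] 25.26140578857188
[[-0.3, 0.9], [0.6, -0.4], [-0.1, -0.1], [0.3, -0.4], [0.7, -0.1], [-0.5, 0.1], [-0.7, 0.2]]
[0.43176207 0.33686143] 24.84846219424474
[[-0.7, 1.1], [0.1, -0.6], [0.6, 0.7], [-0.3, 0.8], [-0.8, -0.3], [0.2, -0.3], [0.5, -0.0], [-0.6, 0.8], [-0.7, 1.5], [0.3, 0.2], [-0.2, 0.3], [0.3, 0.0], [0.6, 0.4], [-0.6, 0.5], [-0.7, 0.6]]
[ 0.65755296 -0.08136268] 2.081136803634006
[[-0.9, -0.7], [0.5, -0.5], [0.8, 0.2], [-0.6, 0.1], [-0.7, 0.5], [1.0, 0.2]]
```

View pics/crop3.png

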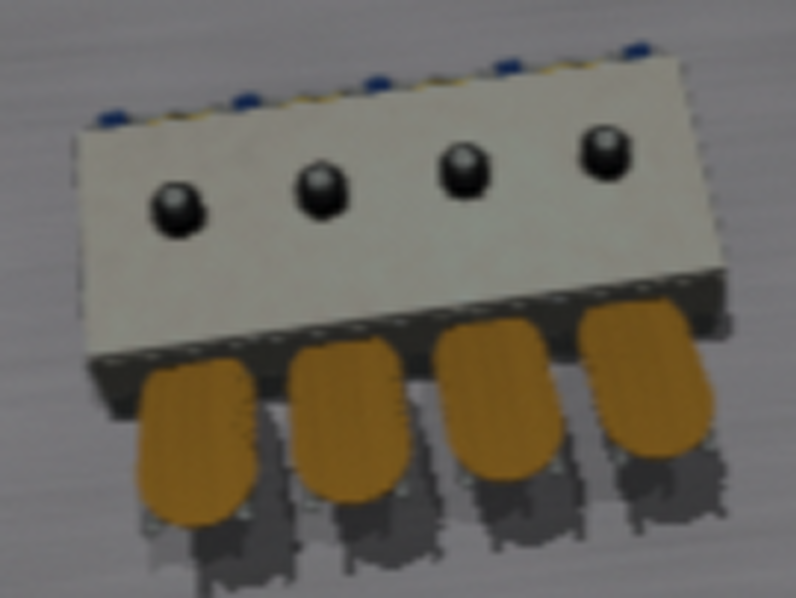

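```bash
python3 - <<'E'
from fit import *
s=lambda p:(np.array(p)+.5)/np.array([5.9,5.7])[:]-.5+np.array((190,240))
g=lambda p:un(p,6,(250,95))
W=.134
fs=[(S,(0,-W,.078),s((77,130))),(S,(.11,-W,.078),s((90,357))),(S,(.11,W,.078),s((722,268))),(S,(0,W,.078),s((680,57)))]
# camera s: left in image = -y
ft=[(T,(.11,W,.078),g((58,70))),(T,(.11,-W,.078),g((692,42))),(T,(0,-W,.078),g((708,292))),(T,(0,W,.078),g((66,320))),(T,(-.03,.136,.03),g((75,413))),(T,(-.03,-.136,.03),g((688,388)))]
fs2=[]
fit(fs,[.65,-.08,0]);fit(ft,[.65,-.08,0]);fit(fs+ft,[.65,-.08,0])
E
```

```text
[ 0.65725465 -0.08224808] 2.2582238457823434
[[0.5, -0.1], [-0.1, 0.0], [0.3, 0.5], [-0.8, -0.5]]
[ 0.65754001 -0.08140556] 2.0512962775280092
[[-0.1, -0.8], [-0.2, -0.4], [-0.0, 0.2], [0.2, 0.0], [-0.7, 0.5], [1.1, 0.3]]
[ 0.6574548  -0.08170256] 2.1165670757325334
[[0.7, -0.1], [-0.0, -0.0], [0.5, 0.7], [-0.6, -0.3], [-0.1, -0.7], [-0.2, -0.4], [0.1, 0.2], [0.3, 0.1], [-0.5, 0.6], [1.2, 0.2]]
```

```bash
cat > go.py <<'E'
import sys
from h import *
# go.py x y z yaw : tool-frame shift & turn from measured pose
def tgt(x,y,z,yaw):
    o=status.get_obs();A=rot(o["tool_rot"])
    B=R.from_euler("z",yaw,degrees=True)*R.from_quat([1,0,0,0])
    d=A.inv().apply(np.array([x,y,z])-o["eef_pos"]);r=np.degrees((A.inv()*B).as_rotvec())
    print("shift",np.round(d,4),"turn",np.round(r,2),"t",round(o["t"],2),"len",np.linalg.norm(d))
if __name__=="__main__": tgt(*map(float,sys.argv[1:5]))
E
python3 go.py 0.5 -0.15 0.23 24.8
```

```text
shift [ 0.4275 -0.3749  0.001 ] turn [-0.1   0.   -6.47] t 0.1 len 0.5685915600545753
```

```bash
python3 -m jog '0.036 -0.032 0 0 0 -1.3 0.085;0.072 -0.064 0 0 0 -2.6 0.085;0.108 -0.096 0 0 0 -3.9 0.085;0.144 -0.128 0 0 0 -5.2 0.085;0.18 -0.16 0 0 0 -6.5 0.085' 60; python3 go.py 0.5 -0.15 0.23 24.8
```

```text
t: 0.6
eef_pos: [0.3333, -0.4303, 0.2311]
tool_rot: [-0.0, 0.977, 0.215, -0.0]
contact_force: [0.8, -1.3, 0.6]
gripper_width: 0.996
shift [ 0.2692 -0.1842  0.0011] turn [-0.02  0.01  0.07] t 0.6 len 0.3261673857893373
```

```bash
python3 -m jog '0.04 -0.028 0 0 0 0 0.085;0.08 -0.056 0 0 0 0 0.085;0.12 -0.084 0 0 0 0 0.085;0.16 -0.112 0 0 0 0 0.085;0.2 -0.14 0 0 0 0 0.085'; python3 go.py 0.5 0.09 0.2 24.8
```

```text
t: 1.1
eef_pos: [0.4559, -0.2194, 0.2312]
tool_rot: [0.0, 0.977, 0.215, -0.0]
contact_force: [0.4, -2.3, 1.6]
gripper_width: 0.997
shift [ 0.1699 -0.2624  0.0312] turn [0.   0.01 0.01] t 1.1 len 0.31412682732771574
```

```bash
python3 -m jog '0.02 -0.044 0.005 0 0 0 0.085;0.04 -0.088 0.01 0 0 0 0.085;0.06 -0.132 0.015 0 0 0 0.085;0.08 -0.176 0.02 0 0 0 0.085;0.1 -0.22 0.025 0 0 0 0.085'; python3 go.py 0.432 0.337 0.12 24.8
```

```text
t: 1.6
eef_pos: [0.4534, 0.0221, 0.2061]
tool_rot: [0.0, 0.977, 0.215, -0.0]
contact_force: [1.1, 0.8, 0.4]
gripper_width: 0.996
shift [ 0.1127 -0.2948  0.086 ] turn [0.01 0.   0.  ] t 1.6 len 0.3271525367919443
```

```bash
python3 -m jog '0.017 -0.044 0.01 0 0 0 0.085;0.034 -0.088 0.02 0 0 0 0.085;0.051 -0.132 0.03 0 0 0 0.085;0.068 -0.176 0.04 0 0 0 0.085;0.085 -0.22 0.05 0 0 0 0.085'; python3 go.py 0.432 0.337 0.1 24.8
```

```text
t: 2.1
eef_pos: [0.4383, 0.2573, 0.1557]
tool_rot: [0.0, 0.977, 0.215, -0.0]
contact_force: [1.5, -0.3, 0.1]
gripper_width: 0.996
shift [ 0.0278 -0.075   0.0557] turn [ 0.01  0.01 -0.  ] t 2.1 len 0.09748548562150215
```

```bash
python3 -m jog '0.012 -0.035 0.02 0 0 0 0.085;0.028 -0.074 0.04 0 0 0 0.085;0.028 -0.074 0.056 0 0 0 0.085;0.028 -0.074 0.056 0 0 0 0.085'; python3 go.py 0.432 0.337 0.016 24.8
python3 - <<'E'
from h import *
import pickle
for n in("scene","top"):
    c=cam(n);pickle.dump(c,open(n+"1.pkl","wb"))
s,t=[pickle.load(open(n+"1.pkl","rb")) for n in("scene","top")]
a=cv2.resize(s["image"][120:230,340:440,::-1],(390,430),interpolation=cv2.INTER_CUBIC)
b=cv2.resize(t["image"][170:280,90:190,::-1],(390,430),interpolation=cv2.INTER_CUBIC)
cv2.imwrite("pics/pre.png",np.hstack([a,b]))
E
```

```text
t: 2.5
eef_pos: [0.4311, 0.3346, 0.0979]
tool_rot: [0.001, 0.976, 0.216, -0.002]
contact_force: [-0.4, -1.1, -0.2]
gripper_width: 0.995
shift [ 0.0023 -0.0019  0.0818] turn [0.04 0.28 0.17] t 2.5 len 0.08189954953882611
```

View pics/pre.png

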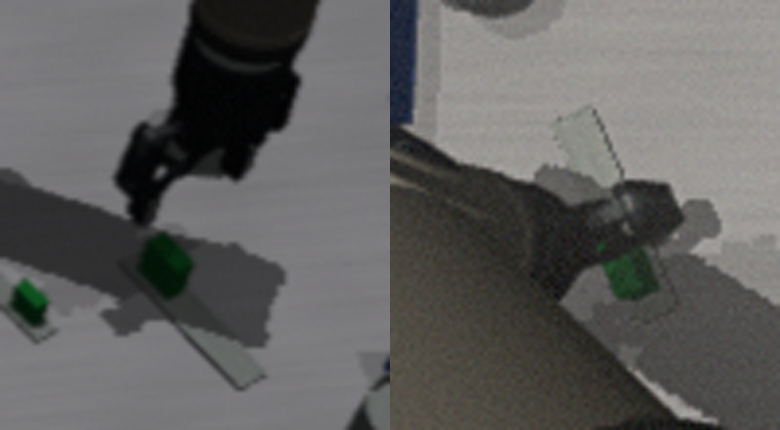

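The open jaws hover above the green handle, which is at (165,265) in the left half and (628,270) in the right half. I'll lower and grip.

```bash
python3 -m jog '0.002 -0.001 0.03 0 0 0 0.085;0.002 -0.001 0.06 0 0 0 0.085;0.002 -0.001 0.081 0 0 0 0.085;0.002 -0.001 0.081 0 0 0 0.085;0.002 -0.001 0.081 0 0 0 0.03' 60;python3 -m jog '0 0 0 0 0 0 0.0;0 0 0 0 0 0 0.0;0 0 0 0 0 0 0.0;0 0 0 0 0 0 0.0;0 0 0 0 0 0 0.0' 80; python3 go.py 0.432 0.337 0.016 24.8
```

```text
t: 3.1
eef_pos: [0.4354, 0.3359, 0.0204]
tool_rot: [0.0, 0.977, 0.214, 0.0]
contact_force: [0.1, 0.2, -0.4]
gripper_width: 0.855
t: 3.6
eef_pos: [0.4351, 0.3371, 0.0204]
tool_rot: [-0.0, 0.977, 0.215, 0.001]
contact_force: [-1.5, -0.4, 6.4]
gripper_width: 0.219
shift [-0.0028 -0.0012  0.0044] turn [-0.02 -0.11  0.03] t 3.6 len 0.005374523802358993
```

```bash
python3 -m jog '0 0 -0.02 0 0 0 0;0 0 -0.05 0 0 0 0;0 0 -0.09 0 0 0 0;0 0 -0.09 0 0 0 0;0 0 -0.09 0 0 0 0'; python3 go.py 0.53 0.16 0.12 2.1
python3 - <<'E'
from h import *
print(status.get_obs()["contact_force"],status.get_obs()["torque"])
E
```

```text
t: 4.1
eef_pos: [0.4349, 0.3364, 0.11]
tool_rot: [-0.0, 0.977, 0.215, 0.001]
contact_force: [0.0, -1.0, -2.1]
gripper_width: 0.222
shift [ 0.0124  0.2001 -0.01  ] turn [-2.00e-02 -1.00e-01  2.27e+01] t 4.1 len 0.20069097370166505
[ 0.01623483 -0.96152198 -2.10797282] [-0.0095381   0.11955344  0.04295556]
```

```bash
python3 -m jog '0.005 0.04 -0.005 0 0 5 0;0.01 0.08 -0.01 0 0 10 0;0.012 0.12 -0.01 0 0 15 0;0.012 0.16 -0.01 0 0 20 0;0.012 0.2 -0.01 0 0 22.7 0'; python3 go.py 0.505 0.0057 0.1 2.1
```

```text
t: 4.6
eef_pos: [0.5286, 0.1578, 0.1176]
tool_rot: [0.001, 1.0, 0.017, -0.001]
contact_force: [0.9, -0.4, -2.7]
gripper_width: 0.22
shift [-0.0288  0.1512  0.0179] turn [ 0.07  0.17 -0.14] t 4.6 len 0.15489818057249968
```

```bash
python3 -m jog '-0.009 0.045 0.005 0 0 0 0;-0.018 0.09 0.01 0 0 0 0;-0.027 0.135 0.018 0 0 0 0;-0.029 0.151 0.018 0 0 0 0;-0.029 0.151 0.018 0 0 0 0'; python3 go.py 0.505 0.0057 0.1 2.1
python3 - <<'E'
from h import *
import pickle
for n in("scene","top"):
    c=cam(n);pickle.dump(c,open(n+"2.pkl","wb"))
s,t=[pickle.load(open(n+"2.pkl","rb")) for n in("scene","top")]
print(status.get_obs()["eef_pos"])
a=cv2.resize(s["image"][150:250,240:340,::-1],(400,400),interpolation=cv2.INTER_CUBIC)
b=cv2.resize(t["image"][130:230,220:320,::-1],(400,400),interpolation=cv2.INTER_CUBIC)
cv2.imwrite("pics/held.png",np.hstack([a,b]))
E
```

```text
t: 5.1
eef_pos: [0.5038, 0.0038, 0.0993]
tool_rot: [0.001, 1.0, 0.016, -0.002]
contact_force: [-0.2, 1.0, -1.9]
gripper_width: 0.214
shift [ 0.0013 -0.0019 -0.0007] turn [ 0.11  0.27 -0.31] t 5.1 len 0.002389546552481561
[0.50524291 0.0082109  0.10034355]
```

View pics/held.png

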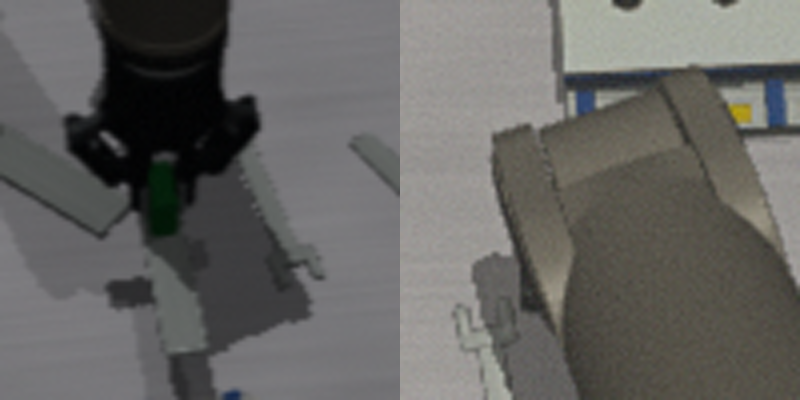

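```bash
python3 - <<'E'
from h import *
import pickle
s=pickle.load(open("scene2.pkl","rb"))
cv2.imwrite("pics/held2.png",cv2.resize(s["image"][195:245,260:310,::-1],(600,600),interpolation=cv2.INTER_CUBIC))
E
```

```text
(no output)
```

View pics/held2.png

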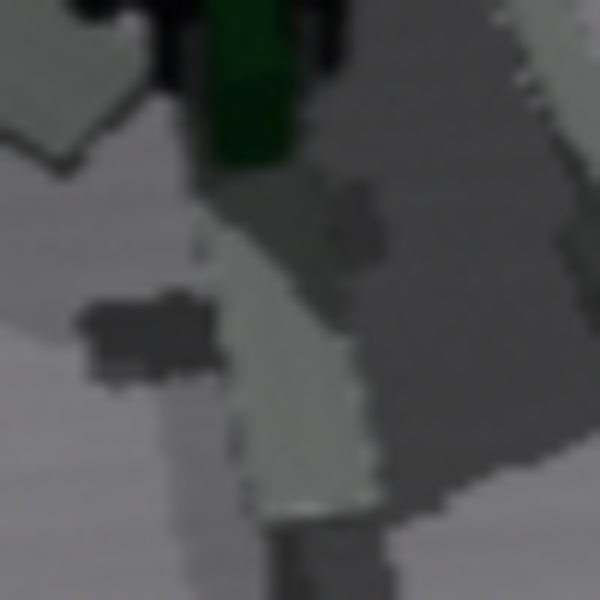

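```bash
python3 - <<'E'
from fit import *
s=pickle.load(open("scene2.pkl","rb"))
g=lambda p:un(p,12,(260,195))
z=.0797
obs=[(s,(.115,-.015,z+.003),g((256,519))),(s,(.115,.015,z+.006),g((384,502))),(s,(.02,-.01,z+.006),g((214,166))),(s,(.02,.01,z+.006),g((294,164)))]
x=fit(obs,[.5,0,0])
# feeder-plane predicted tool = TCP (.5052,.0075)
for p in [(256,517),(384,500)]: print(pix2w(s,*g(p),z+.005))
E
python3 go.py 0.505 0.0057 0.1 2.1
```

```text
[0.49797967 0.00345157] 2.295737840452865
[[-0.2, 0.1], [0.1, -0.4], [-0.1, 0.5], [0.2, -0.2]]
[ 0.61376377 -0.00641128  0.0847    ]
[0.61242901 0.02288588 0.0847    ]
shift [-0.0003  0.0025  0.0003] turn [-0.03  0.1   0.  ] t 5.2 len 0.0025459068678446296
```

```bash
python3 -m jog '0.01 0 0.01 0 0 0 0;0.02 0 0.025 0 0 0 0;0.027 0 0.038 0 0 0 0;0.027 0 0.045 0 0 0 0;0.027 0 0.045 0 0 0 0'; python3 - <<'E'
from h import *
import pickle
for n in("scene","top"):
    c=cam(n);pickle.dump(c,open(n+"3.pkl","wb"))
s,t=[pickle.load(open(n+"3.pkl","rb")) for n in("scene","top")]
o=status.get_obs();print(o["eef_pos"],o["contact_force"])
a=cv2.resize(s["image"][190:290,230:330,::-1],(400,400),interpolation=cv2.INTER_CUBIC)
b=cv2.resize(t["image"][110:210,220:320,::-1],(400,400),interpolation=cv2.INTER_CUBIC)
cv2.imwrite("pics/mouth1.png",np.hstack([a,b]))
E
```

```text
t: 5.7
eef_pos: [0.5318, 0.0096, 0.0547]
tool_rot: [-0.0, 1.0, 0.019, -0.002]
contact_force: [-0.5, -0.7, -1.3]
gripper_width: 0.219
[0.53252065 0.00929056 0.05609332] [ 0.17058816 -0.18876149 -1.85650823]
```

View pics/mouth1.png

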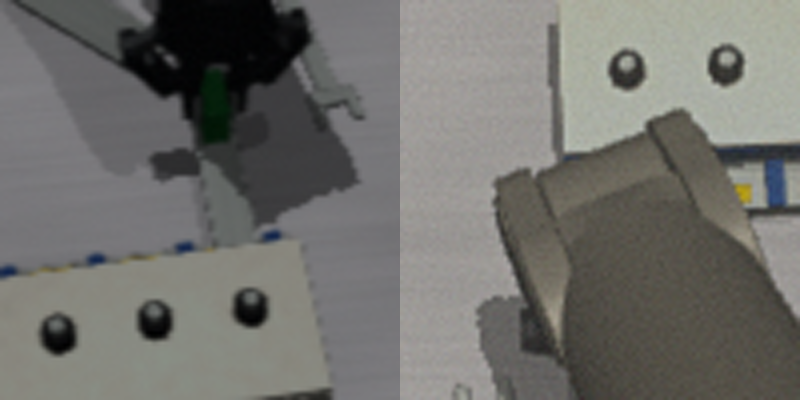

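```bash
python3 - <<'E'
from h import *
import pickle
s=pickle.load(open("scene3.pkl","rb"))
im=cv2.resize(s["image"][235:265,265:310,::-1],None,fx=16,fy=16,interpolation=cv2.INTER_CUBIC)
import math
a=math.radians(2.1)
def F(x,y,z): return [.6574+x*math.cos(a)-y*math.sin(a),-.0817+x*math.sin(a)+y*math.cos(a),z]
for y in(.093,):
  for yy,col in((y-.025,(255,0,0)),(y+.025,(255,0,0)),(y-.015,(0,255,0)),(y+.015,(0,255,0)),(y,(0,0,255))):
    for x in(-.03,-.02,-.01,0):
      u=w2pix(s,F(x,yy,.036));p=((u-[265,235]+.5)*16-.5).astype(int);cv2.circle(im,tuple(int(i) for i in p),3,col,-1)
cv2.imwrite("pics/m2.png",cv2.convertScaleAbs(im,alpha=1.6))
E
```

```text
(no output)
```

View pics/m2.png

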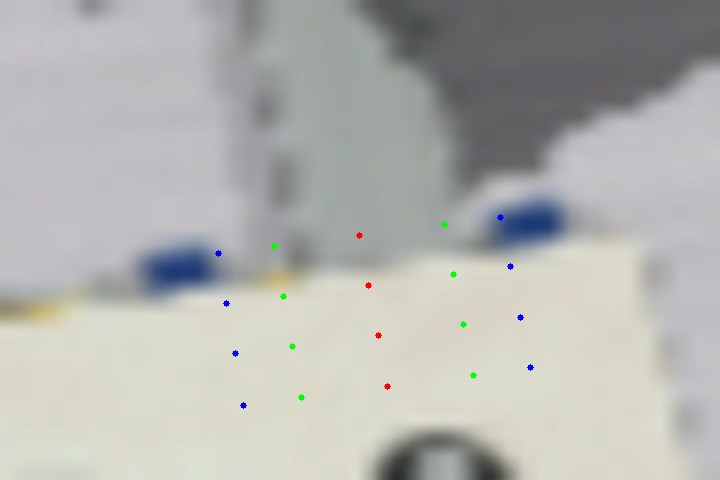

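```bash
python3 -m jog '0 0.0025 0 0 0 0 0;0 0.0025 0.002 0 0 0 0;0 0.0025 0.003 0 0 0 0;0 0.0025 0.004 0 0 0 0;0 0.0025 0.004 0 0 0 0'; python3 go.py 0.532 0.0068 0.0504 2.1;  python3 -m jog '0 0 0.0005 0 0 0 0;0 0 0.001 0 0 0 0;0 0 0.001 0 0 0 0'; 
```

```text
t: 6.3
eef_pos: [0.5329, 0.0064, 0.0523]
tool_rot: [0.0, 1.0, 0.018, -0.0]
contact_force: [-0.5, 0.1, -1.5]
gripper_width: 0.222
shift [-0.0009 -0.0004  0.0019] turn [0.   0.   0.02] t 6.3 len 0.0021489835432665586
t: 6.6
eef_pos: [0.533, 0.0065, 0.0513]
tool_rot: [0.0, 1.0, 0.019, -0.0]
contact_force: [-0.3, 0.4, -2.1]
gripper_width: 0.217
```

```bash
python3 -m jog '0 0 0.0005 0 0 0 0;0 0 0.001 0 0 0 0;0 0 0.001 0 0 0 0';python3 -m jog '0 0 0.0005 0 0 0 0;0 0 0.001 0 0 0 0;0 0 0.001 0 0 0 0'
```

```text
t: 6.9
eef_pos: [0.5332, 0.0065, 0.0504]
tool_rot: [0.0, 1.0, 0.019, 0.0]
contact_force: [0.3, 0.3, -0.5]
gripper_width: 0.214
t: 7.2
eef_pos: [0.5334, 0.0065, 0.0497]
tool_rot: [-0.0, 1.0, 0.019, 0.0]
contact_force: [-1.8, 0.2, 4.1]
gripper_width: 0.219
```

```bash
python3 -m jog '0 0 -0.0005 0 0 0 0;0.005 0 -0.0006 0 0 0 0;0.01 0 -0.0006 0 0 0 0;0.015 0 -0.0006 0 0 0 0;0.02 0 -0.0006 0 0 0 0'; python3 -m jog '0.004 0 0 0 0 0 0;0.008 0 0 0 0 0 0;0.012 0 0 0 0 0 0;0.014 0 0 0 0 0 0;0.014 0 0 0 0 0 0'; python3 go.py 0.567 0.008 0.0504 2.1
```

```text
t: 7.7
eef_pos: [0.5537, 0.0073, 0.05]
tool_rot: [-0.0, 1.0, 0.019, 0.0]
contact_force: [-1.5, -0.6, 4.7]
gripper_width: 0.214
t: 8.2
eef_pos: [0.5679, 0.0078, 0.0501]
tool_rot: [-0.0, 1.0, 0.018, 0.001]
contact_force: [-0.6, -0.7, 4.8]
gripper_width: 0.219
shift [-0.0009 -0.0003 -0.0003] turn [-0.01 -0.06  0.02] t 8.2 len 0.000993224167047558
```

```bash
python3 -m jog '0.002 0 -0.0004 0 0 0 0;0.004 0 -0.0005 0 0 0 0;0.006 0 -0.0005 0 0 0 0;0.006 0 -0.0005 0 0 0 0'; for i in 1; do python3 -m jog '0.001 0 0 0 0 0 0;0.002 0 0 0 0 0 0;0.003 0 0 0 0 0 0'; done;python3 -m jog '0.001 0 0 0 0 0 0;0.002 0 0 0 0 0 0;0.003 0 0 0 0 0 0'
```

```text
t: 8.6
eef_pos: [0.5734, 0.0079, 0.0503]
tool_rot: [-0.0, 1.0, 0.018, 0.0]
contact_force: [0.1, 0.1, 3.2]
gripper_width: 0.217
t: 8.9
eef_pos: [0.5748, 0.0079, 0.0504]
tool_rot: [0.0, 1.0, 0.018, -0.001]
contact_force: [-7.7, -0.1, 9.8]
gripper_width: 0.222
t: 9.2
eef_pos: [0.577, 0.008, 0.0504]
tool_rot: [0.0, 1.0, 0.019, -0.002]
contact_force: [-8.0, 0.6, 11.5]
gripper_width: 0.217
```

```bash
python3 -m jog '0.001 0 0 0 0 0 0;0.002 0 0 0 0 0 0;0.002 0 0 0 0 0 0'; python3 -m jog '0.001 0 0 0 0 0 0;0.002 0 0 0 0 0 0;0.002 0 0 0 0 0 0'
```

```text
t: 9.5
eef_pos: [0.5792, 0.0081, 0.0504]
tool_rot: [0.0, 1.0, 0.019, -0.002]
contact_force: [-7.3, -0.8, 9.7]
gripper_width: 0.221
t: 9.8
eef_pos: [0.5812, 0.0082, 0.0504]
tool_rot: [0.0, 1.0, 0.019, -0.002]
contact_force: [-8.1, -0.8, 9.8]
gripper_width: 0.22
```

```bash
python3 -m jog '0.001 0 0 0 0 0 0;0.002 0 0 0 0 0 0;0.002 0 0 0 0 0 0'; python3 -m jog '0.001 0 0 0 0 0 0;0.002 0 0 0 0 0 0;0.002 0 0 0 0 0 0'; 
```

```text
t: 10.1
eef_pos: [0.5832, 0.0082, 0.0504]
tool_rot: [0.0, 1.0, 0.018, -0.002]
contact_force: [-7.5, -0.2, 10.1]
gripper_width: 0.218
t: 10.4
eef_pos: [0.5857, 0.0083, 0.0504]
tool_rot: [0.0, 1.0, 0.019, -0.001]
contact_force: [-6.0, -0.2, 8.7]
gripper_width: 0.216
```

```bash
python3 -m jog '0.001 0 0 0 0 0 0;0.002 0 0 0 0 0 0;0.003 0 0 0 0 0 0'; python3 -m jog '0.001 0 0 0 0 0 0;0.002 0 0 0 0 0 0;0.003 0 0 0 0 0 0';python3 -m jog '0.001 0 0 0 0 0 0;0.002 0 0 0 0 0 0;0.003 0 0 0 0 0 0' 
```

```text
t: 10.7
eef_pos: [0.5885, 0.0085, 0.0504]
tool_rot: [0.0, 1.0, 0.019, -0.001]
contact_force: [-5.9, -0.6, 9.3]
gripper_width: 0.214
t: 11.0
eef_pos: [0.5915, 0.0086, 0.0504]
tool_rot: [0.0, 1.0, 0.019, -0.001]
contact_force: [-6.3, -0.1, 8.8]
gripper_width: 0.218
t: 11.3
eef_pos: [0.5946, 0.0087, 0.0504]
tool_rot: [0.0, 1.0, 0.019, -0.001]
contact_force: [-5.6, 0.9, 8.8]
gripper_width: 0.22
```

```bash
python3 -m jog '0.002 0 0 0 0 0 0;0.005 0 0 0 0 0 0;0.008 0 0 0 0 0 0;0.011 0 0 0 0 0 0;0.013 0 0 0 0 0 0'; python3 -m jog '0.002 0 0 0 0 0 0;0.004 0 0 0 0 0 0;0.006 0 0 0 0 0 0;0.008 0 0 0 0 0 0;0.01 0 0 0 0 0 0';python3 -m jog '0.001 0 0 0 0 0 0;0.002 0 0 0 0 0 0;0.002 0 0 0 0 0 0' 
```

```text
t: 11.8
eef_pos: [0.6077, 0.0092, 0.0504]
tool_rot: [0.0, 1.0, 0.019, -0.001]
contact_force: [-5.6, -0.4, 8.9]
gripper_width: 0.216
t: 12.3
eef_pos: [0.6176, 0.0096, 0.0504]
tool_rot: [0.0, 1.0, 0.019, -0.001]
contact_force: [-6.2, 0.5, 9.1]
gripper_width: 0.215
t: 12.6
eef_pos: [0.6198, 0.0097, 0.0505]
tool_rot: [0.0, 1.0, 0.019, -0.001]
contact_force: [-5.2, -0.5, 9.0]
gripper_width: 0.217
```

```bash
python3 -m jog '0.001 0 0 0 0 0 0;0.0015 0 0 0 0 0 0;0.0015 0 0 0 0 0 0';python3 -m jog '0.001 0 0 0 0 0 0;0.001 0 0 0 0 0 0;0.001 0 0 0 0 0 0';python3 -m jog '0.001 0 0 0 0 0 0;0.001 0 0 0 0 0 0;0.001 0 0 0 0 0 0' 
```

```text
t: 12.9
eef_pos: [0.6211, 0.0097, 0.0505]
tool_rot: [0.0, 1.0, 0.019, -0.001]
contact_force: [-5.9, -0.9, 8.4]
gripper_width: 0.221
t: 13.2
eef_pos: [0.6213, 0.0097, 0.0505]
tool_rot: [0.0, 1.0, 0.019, -0.002]
contact_force: [-8.7, 0.2, 11.4]
gripper_width: 0.22
t: 13.5
eef_pos: [0.6213, 0.0097, 0.0504]
tool_rot: [0.0, 1.0, 0.019, -0.003]
contact_force: [-11.9, -0.2, 13.8]
gripper_width: 0.218
```

Lane 1 fits. The shoe met the tip at 31 mm and took about 8 N to lift. After that the drag was a steady 5.5–6 N, and the blade hit the end wall at 79–80 mm. Releasing now.

```bash
python3 -m jog '-0.0005 0 0 0 0 0 0;-0.0005 0 -0.0006 0 0 0 0' ; python3 -m jog '0 0 0 0 0 0 0.03;0 0 0 0 0 0 0.045;0 0 0 0 0 0 0.05;0 0 0 0 0 0 0.05;0 0 0 0 0 0 0.05'; python3 -m jog '0 0 -0.015 0 0 0 0.05;0 0 -0.03 0 0 0 0.05;0 0 -0.05 0 0 0 0.05;0 0 -0.08 0 0 0 0.05;0 0 -0.12 0 0 0 0.05'
```

```text
t: 13.7
eef_pos: [0.6213, 0.0097, 0.0505]
tool_rot: [0.0, 1.0, 0.019, -0.003]
contact_force: [-6.7, 0.1, 3.8]
gripper_width: 0.217
t: 14.2
eef_pos: [0.6241, 0.0098, 0.0509]
tool_rot: [-0.0, 1.0, 0.019, 0.0]
contact_force: [-0.8, -0.0, 0.4]
gripper_width: 0.585
t: 14.7
eef_pos: [0.6232, 0.0097, 0.1724]
tool_rot: [-0.0, 1.0, 0.019, -0.001]
contact_force: [0.4, -0.1, 0.2]
gripper_width: 0.587
```

```bash
python3 -m jog '-0.04 0 -0.02 0 0 0 0.05;-0.08 0.01 -0.03 0 0 0 0.05;-0.12 0.05 -0.04 0 0 0 0.05;-0.12 0.09 -0.05 0 0 0 0.05;-0.12 0.13 -0.05 0 0 0 0.05';python3 -m jog '0 0.05 0 0 0 0 0.05;0 0.1 0 0 0 0 0.05;0 0.15 0 0 0 0 0.05;0 0.19 0 0 0 0 0.05;0 0.19 0 0 0 0 0.05'; python3 - <<'E'
from h import *
import pickle
for n in("scene","top"):
    c=cam(n);pickle.dump(c,open(n+"4.pkl","wb"));cv2.imwrite(f"pics/{n}4.png",c["image"][:,:,::-1])
s,t=[pickle.load(open(n+"4.pkl","rb")) for n in("scene","top")]
o=status.get_obs();print(o["eef_pos"],o["contact_force"],o["t"])
a=cv2.resize(s["image"][190:290,230:330,::-1],(400,400),interpolation=cv2.INTER_CUBIC)
b=cv2.resize(t["image"][110:210,220:320,::-1],(400,400),interpolation=cv2.INTER_CUBIC)
cv2.imwrite("pics/end.png",np.hstack([a,b]))
E
```

```text
t: 15.2
eef_pos: [0.5086, -0.1263, 0.2247]
tool_rot: [0.001, 1.0, 0.019, 0.002]
contact_force: [1.5, -0.1, 0.7]
gripper_width: 0.585
t: 15.7
eef_pos: [0.5143, -0.322, 0.2225]
tool_rot: [0.002, 1.0, 0.014, 0.001]
contact_force: [-1.6, 0.9, 0.6]
gripper_width: 0.587
[ 0.51588379 -0.31510732  0.22216722] [ 0.45422582  0.22770789 -0.06799895] 15.8
```

View pics/end.png

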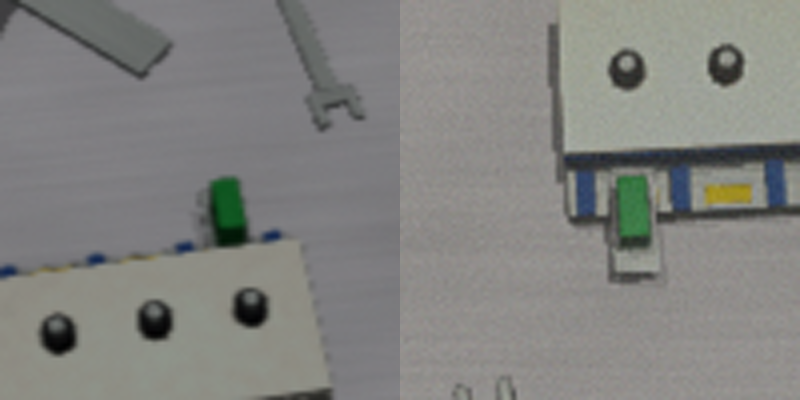

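View pics/top4.png

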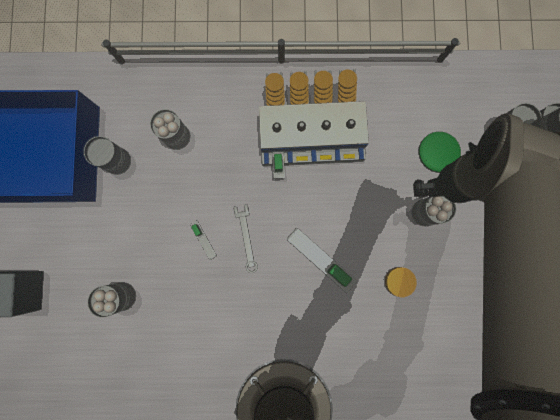

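The blade sits in lane 1 with its handle at (278,163) in the top view, and the bystanders have not moved. I'll check the depth by fitting.

```bash
python3 - <<'E'
from fit import *
t=pickle.load(open("top4.pkl","rb"))
im=cv2.resize(t["image"][145:185,262:302,::-1],(600,600),interpolation=cv2.INTER_CUBIC)
cv2.imwrite("pics/end2.png",im)
import math
a=math.radians(2.1)
for d in (0,.003,.006):
    L=[(-.07-d,.015,.036),(-.07-d,-.015,.036)]+[(-.035-d+sx,sy,.076) for sx in(.02,-.02) for sy in(.01,-.01)]
    print(d,[np.round((w2pix(t,[.6574+x*math.cos(a)-(y+.093)*math.sin(a),-.0817+x*math.sin(a)+(y+.093)*math.cos(a),z])-[262,145]+.5)*15-.5).tolist() for x,y,z in L])
E
```

```text
0 [[170.0, 505.0], [344.0, 498.0], [180.0, 136.0], [300.0, 131.0], [190.0, 371.0], [311.0, 366.0]]
0.003 [[171.0, 522.0], [345.0, 515.0], [181.0, 153.0], [301.0, 148.0], [191.0, 389.0], [311.0, 384.0]]
0.006 [[171.0, 539.0], [345.0, 532.0], [182.0, 171.0], [302.0, 166.0], [192.0, 407.0], [312.0, 402.0]]
```

View pics/end2.png

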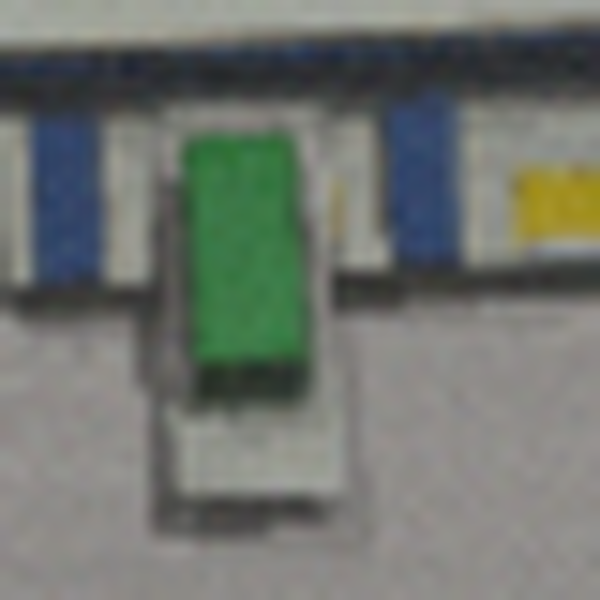

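The rear edge at row 498 and the handle top at rows 135–362 match the predicted fully home positions (about 500 and 134–368). The blade is home.

```bash
python3 -c "
from station import workorder
print(workorder.hand_in())"
```

```text
the job is handed in; nothing more can be done
None
```

The setting blade is fully home in lane 1 and released, and I handed the job in at about 16 s of the 67 s allowed.

- **Blade choice:** I took the middle of the three look-alikes. It measured 146 mm against a stated 150; the other two measured 108 and 208 mm.
- **Feel in lane 1:** The shoe met the tip about 31 mm in and took about 8 N to lift. The drag then stayed at about 5.5–6 N up to the end wall. That reading includes some friction from the arm's own light downward load, so the true drag is a little lower.
- **Other lanes:** I did not test lanes 2–4. Only one lane can be right, and lane 1 matched its description.
- **Last checks:** In the final top view the blade's rear edge and handle lie within about 1 mm of the fully home position. The cans, lids, cover and wrench looked unmoved. The robot is clear, with contact force near zero.
- **Disagreement:** With the blade held, the scene camera put it 4–5 mm to the side of where the gripper readings did. A closer look at the lane mouth agreed with the gripper readings. The blade then slid in with no side force.

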